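# Switch on the guarded socket lever

## Robot

A 6-joint arm with a two-finger parallel gripper is mounted at the origin on a cart in front of the work surface, level with it; the furniture and walls round the work are solid. World frame = base frame: x ahead of the robot, y to its left, z up, the work surface at z = 0. Lengths are in m, angles in degrees, forces in N, time in s.
With the tool pointing down it reaches from about 0.375 to 0.9 m from the base axis. Payload 3.1 kg.
Tool frame: the origin (TCP) lies on the centre line of the jaws, within the pads' length; the fingertips stand finger_overhang ahead of it and the grasp point (between the pads) lies 5 mm behind it (finger_overhang is the distance from the TCP to the fingertips, in m); z points along the fingers, y is the line along which they close (so a half turn about z gives the same grasp; the last joint's range is limited). The gripper opens to 87 mm and grips with 3 to 60 N. Pads are 19 mm wide; open, the fingers measure 117 mm over their backs; the gripper's body (75 mm by 190 mm) begins 51 mm behind the grasp point.
Start: joints at [60.533, 30.224, 82.088, -0, 67.689, -10.227], TCP at [0.206, 0.59, 0.237] pointing down, gripper open.
Joint ranges: [-176.69, 176.69], [-43.24, 126.21], [12.49, 139.97], [-82, 262], [0, 151.66], [-163.58, 163.58]. Speed limits (degrees/s): [159.86, 159.86, 180, 180, 180, 180].

## Interface

Orientations are given as a 3x3 rotation matrix whose columns are the frame's x, y, z axes.
In Python, from rig import read_state, capture, calibration, hand_in, finger_overhang gives the robot as it stands.
- The arm moves only by the tool send_rows, never from a script. Its argument "plan" is a list of rows, each a list of 5 numbers: the closure in counts, from 0 (fully open) to 255 (shut), then the shift along the tool's x, y, z in m, then the turn about the tool's z in rad. A call has 1 to 20 rows; each row shifts and turns the commanded pose from where the row before left it, along the tool's axes as they then stand; what a row does not reach is not made up. A row lasts 1/12 s, in which the tool goes at most 41.7 mm and 7.16 degrees, less where a joint would pass 70% of its speed; a pose out of reach is approached as far as the arm can. A call is refused whole if a number of a shift passes 0.0417 or a number of a turn 0.125, either way. A call with a gripper value outside its range is refused whole. The fingers move at their own pace and stop on an object; the grip force is fixed at half the most. Time passes only in rows, so rows that do not move let the fingers close. It gives the time, the measured TCP pose, the force, the opening and the grip force at its end, in the units of the state.
- read_state(): the state, without advancing time (a new reading comes with each control period).
- capture(name): name is "side" or "top"; returns (picture, depth): 400x640x3 uint8, blue, green, red; 400x640 float32, m along the optical axis (not along the pixel's ray), 0 where there is no reading.
- calibration(name): a dict with "fx", "fy", "cx", "cy" (pixels), "xyz" and "rotation" of the camera in the world. Camera axes: x right, y down, z forward; pixel columns grow to the right and rows downward; lengths in m; the calibration is good to about 2 mm. A picture is of the moment at which its call begins. calibration takes no time and is no camera call.
- hand_in(): hands the job in; it is judged then, once.
The state is a dict: "time_s": time; "joint_positions": joint angles; "qvel": joint speeds; "tau": joint torques, N m; "position": TCP position; "tcp_rot": TCP orientation; "force": force on the tool from outside, world axes, zero at the start; "moment": the same for the moment, N m; "opening": opening from 0.0 (shut) to 1.0 (fully open); "grasp_force": force on a finger pad.
Only numpy, scipy, OpenCV 4.12 (cv2) and the standard library are available. Lean on these libraries where they do the work, as an engineer would, in place of code of your own. Each camera call takes 0.05 s, during which the arm holds its last target. There are 200 camera calls.

## Task

Switch on the worktop sockets: push the small hatch on top of the power box fully open by its upright tab, reach down through the window and press the lever inside all the way down, then push the hatch fully shut again. Fingertips are enough, nothing needs gripping; never touch the guard itself (the white housing, its top plate with the window, the guide rails). Leave the other things on the worktop standing where they are, neither shoved nor lifted.

Things in the scene. Friction and masses are not known exactly. Their poses are not given: they have to be found in the camera images.
- power_box: Low box fixed to the worktop, 124 (x) x 210 (y) x 100 mm high, with two sockets in its front (-x) face; turned by up to 0.3 rad about vertical. Origin: centre of its underside; axes of the box: x away from the robot at yaw 0, y along its length to the left, z up. Wall cabinets hang over the back of the worktop from 0.6 m ahead of the robot, 0.54 m up: lift the hand no more than needed near the far end of the box. All box coordinates below are in this frame, mm.
- guard: The part that must not be touched: the box's white housing, its aluminium top plate (top at z = 100) and two guide rails on it along y at x = -59..-51 and 51..59, top at z = 107; a 6 mm rubber end stop on the plate at x = 0, y = 99.5, top at z = 106. Same origin and axes as the box.
- window (a point): Centre of the window in the top plate (at box x = 0, y = -45, z = 100). The window is 90 (x) x 84 (y); plate 4 thick; the bay below is at least 90 x 84 and open down to z = 34.
- hatch (a joint): Travel of the sliding hatch, m: 0 = shut (covers the window), 0.088 = fully open (slid toward the box's +y, window clear). May start up to 0.012 ajar. Rubs with about 2 N, stays where it is left, stops dead at both ends. A steel sheet 97 (x) x 92 (y) x 4, top at z = 104.5, between the rails.
- hatch_tab (a point): Middle of the top edge of the hatch's black upright tab, moves with the hatch: box x = 0, y = -5 when shut, +83 when open, z = 139.5. The tab is a plate 40 wide (x), 8 thick (y), 35 tall, standing on the steel sheet.
- lever (a joint): Angle of the black lever in the bay, rad: 0 = up (off), 0.40 = all the way down (on). May start anywhere in 0 to 0.08. Stays where it is left; about 2 N at the pressing point moves it, then it meets a hard stop.
- lever_press (a point): Point on top of the lever where to press it, moves with the lever: 50 from the pivot, toward the robot. The pivot is level along y at box x = 45, z = 78. The lever is a paddle 40 wide (y), 65 long. Pressing point: about x = -4, y = -45, z = 90 when up; about x = -5, y = -45, z = 69 when all the way down.
- espresso_cup: small cup with a handle, about 63 x 91 x 49 mm, left of the box. Loose bystander, to be left alone. Origin: centre of its underside.
- salt_shaker: glass salt shaker, 44 mm wide, 90 mm tall, behind the box. Loose bystander, to be left alone. Origin: centre of its underside.
- paste_tin: small food tin, 57 mm wide, 72 mm tall, behind the box. Loose bystander, to be left alone. Origin: centre of its underside.
- matchbox: matchbox lying flat, 36 x 54 x 16 mm, in front of the box. Loose bystander, to be left alone. Origin: centre of its underside.
- spice_jar: spice jar with a screw cap, 46 mm wide, 106 mm tall, right of the box. Loose bystander, to be left alone. Origin: centre of its underside.
- egg_cup: egg cup, 47 mm wide, 50 mm tall, far left on the worktop. Loose bystander, to be left alone. Origin: centre of its underside.

How it is judged (in metres and radians):
On the way, in this order (a step that is already met when the one before it is completed fails the run):
1. the hatch is pushed open (value of joint hatch above 0.08 m and value of joint lever below 0.3 rad), for 0.2 s.
2. the lever is pressed all the way down (value of joint lever above 0.36 rad), for 0.2 s.
3. the hatch is pushed shut (value of joint hatch below 0.006 m), for 0.2 s.
At the end, for the whole second after the job is handed in: The lever is down (angle over 0.36 of 0.40 rad), the hatch is shut again (within 6 mm), the guard was never touched and the bystanders stand where they were (20 mm) (value of joint lever above 0.36 rad and value of joint hatch below 0.006 m).
It fails at once if the robot touches the guard (contact force between any of the fingers, the arm and guard above 0.5 N).
It fails at once if a bystander is shoved, lifted or knocked over (distance of any of espresso_cup, salt_shaker, paste_tin, matchbox, spice_jar, egg_cup from where it was at the start of the episode above 0.02 m or angle between any of espresso_cup, salt_shaker, paste_tin, matchbox, spice_jar, egg_cup's own z axis and vertical above 0.3 rad).
It also fails if it takes over 58 s, if anything falls off the work surface, if the arm or the gripper's body presses on something with over 40 N, if the wrist force passes 120 N, or if a joint passes its speed limit or range.

## Working session

There is one attempt and no reset: what is moved stays moved. The work goes in short steps, Python scripts to look and compute and a tool call to move; the robot and the scene stay as the last step left them, time stands still between calls to the robot, and variables do not carry over. Pictures are saved under pics/ and viewed, at most 10 in all, crops included, and the job is handed in when it is done.

Besides the shell and the picture viewer there is one more tool, called after "Request:" by a JSON object that holds its "fn" and its "kwargs". send_rows: Moves the arm, as the interface text tells. Its arguments: {"type":"object","properties":{"plan":{"type":"array","items":{"type":"array","items":{"type":"number"}}}},"required":["plan"]}

```bash
mkdir -p pics; python3 - <<'E'
from rig import *
import cv2, numpy as np
s=read_state(); print({k:np.round(v,3).tolist() for k,v in s.items()}); print(finger_overhang if not callable(finger_overhang) else finger_overhang())
for n in("side","top"):
    p,d=capture(n); cv2.imwrite(f"pics/{n}0.png",p); np.save(f"{n}0.npy",d); c=calibration(n); print(n,{k:np.round(v,3).tolist() for k,v in c.items()})
E
```

```text
{'time_s': 0.0, 'joint_positions': [60.535, 30.279, 82.157, -0.0, 67.686, -10.227], 'qvel': [0.022, -0.012, -0.036, -0.058, 0.022, -0.076], 'tau': [-0.001, -44.003, -17.66, 0.063, 0.058, -0.0], 'position': [0.206, 0.589, 0.236], 'tcp_rot': [[-0.944, 0.33, -0.001], [0.33, 0.944, -0.002], [0.0, -0.002, -1.0]], 'force': [1.313, 0.236, -0.375], 'moment': [0.015, 0.006, -0.039], 'grasp_force': 0.0, 'opening': 1.003}
0.014
side {'fx': 395.082, 'fy': 395.082, 'cx': 319.169, 'cy': 200.077, 'xyz': [0.233, -0.443, 0.701], 'rotation': [[0.911, -0.271, 0.311], [-0.412, -0.624, 0.664], [0.014, -0.733, -0.68]]}
top {'fx': 378.805, 'fy': 378.805, 'cx': 314.628, 'cy': 194.546, 'xyz': [0.416, 0.15, 0.96], 'rotation': [[-0.001, -0.995, 0.095], [-1.0, -0.002, -0.028], [0.028, -0.095, -0.995]]}
```

View pics/top0.png

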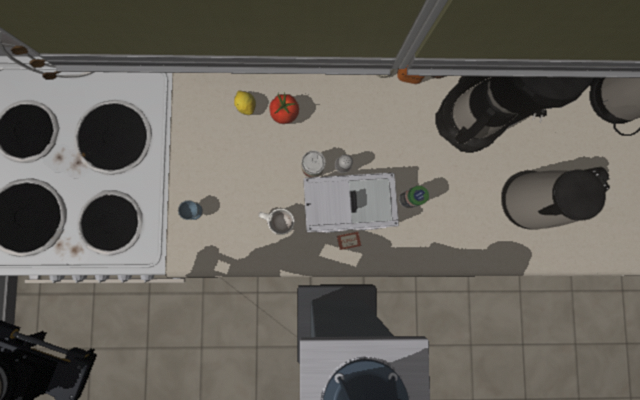

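View pics/side0.png

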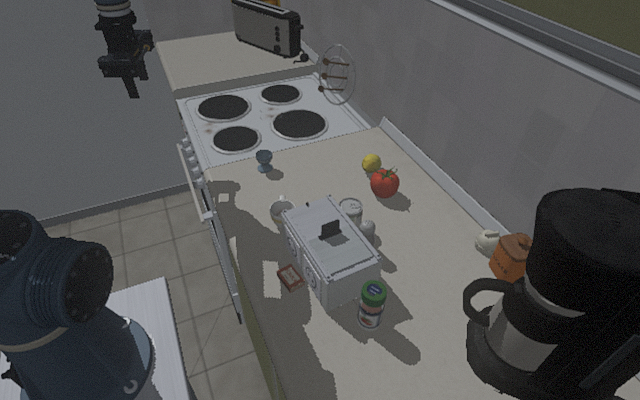

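The top view shows the box at columns 305–398, rows 174–232, with the tab near (355, 200). The spice jar is at (417, 196), the tin at (314, 161), the salt at (344, 161), the cup at (281, 220) and the matchbox at (348, 241). The side view shows the tab near (330, 230). Next I'll measure using depth.

```bash
cat > h.py <<'E'
from rig import *
import cv2, numpy as np
def cloud(n,d):
    c=calibration(n); v,u=np.mgrid[:400,:640]
    P=np.stack([(u-c["cx"])/c["fx"]*d,(v-c["cy"])/c["fy"]*d,d],-1)
    return P@np.array(c["rotation"]).T+np.array(c["xyz"])
E
python3 - <<'E'
from h import *
for n in("top","side"):
    d=np.load(f"{n}0.npy"); P=cloud(n,d); ok=(d>0)&(P[...,0]>.3)&(P[...,0]<.65)&(P[...,1]>-.1)&(P[...,1]<.25)
    m=ok&(P[...,2]>.09)&(P[...,2]<.115)
    k,lab,st,ce=cv2.connectedComponentsWithStats(m.astype(np.uint8)); i=1+st[1:,4].argmax(); m=lab==i
    q=P[m]; r=cv2.minAreaRect((q[:,:2]*1000).astype(np.float32)); print(n,"plate",len(q),np.median(q[:,2]),r)
    print(np.round(cv2.boxPoints(r)))
    t=ok&(P[...,2]>.118)&(P[...,2]<.15); k,lab,st,ce=cv2.connectedComponentsWithStats(t.astype(np.uint8))
    for j in range(1,k):
        q=P[lab==j]; 
        if len(q)>4: print("tab?",len(q),np.round(q.mean(0),4),np.round(np.percentile(q,[5,95],axis=0),3).tolist(),ce[j])
    w=ok&(abs(P[...,2])<.01); print("table z",np.median(P[w][:,2]))
    h=ok&(P[...,2]>.012)
    img=cv2.imread(f"pics/{n}0.png"); 
    cr=img[155:255,245:440] if n=="top" else img[180:340,250:400]
    cv2.imwrite(f"pics/{n}_crop.png",cv2.resize(cr,None,fx=4 if n=="top" else 3.7,fy=4 if n=="top" else 3.7,interpolation=cv2.INTER_CUBIC))
E
```

```text
top plate 4835 0.1023208813601264 ((482.2074279785156, 43.93134307861328), (124.24166107177734, 209.7852020263672), 3.5889008045196533)
[[414. 145.]
 [427. -65.]
 [551. -57.]
 [538. 153.]]
tab? 84 [0.4812 0.0409 0.1357] [[0.465, 0.037, 0.12], [0.498, 0.044, 0.141]] [353.8452381  200.60714286]
table z -0.0002168725962793383
side plate 4793 0.10279539363047674 ((481.3084716796875, 41.53330993652344), (123.73719787597656, 213.2285614013672), 4.206268310546875)
[[412. 143.]
 [427. -69.]
 [551. -60.]
 [535. 152.]]
tab? 170 [0.482  0.0348 0.131 ] [[0.465, 0.032, 0.12], [0.5, 0.039, 0.139]] [330.41764706 226.64117647]
table z -0.0007599841824600384
```

View pics/top_crop.png

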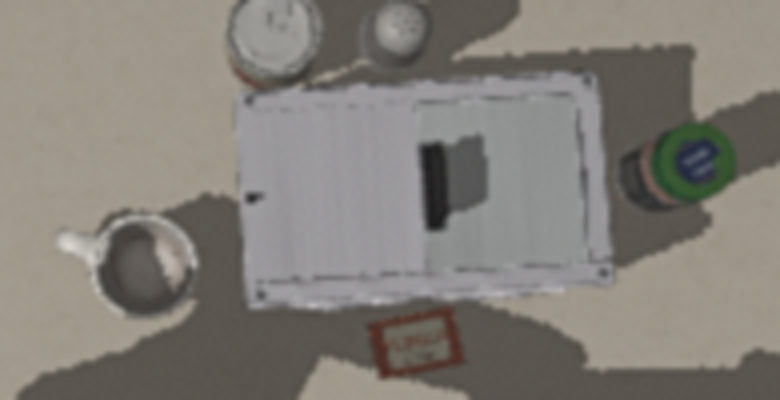

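View pics/side_crop.png

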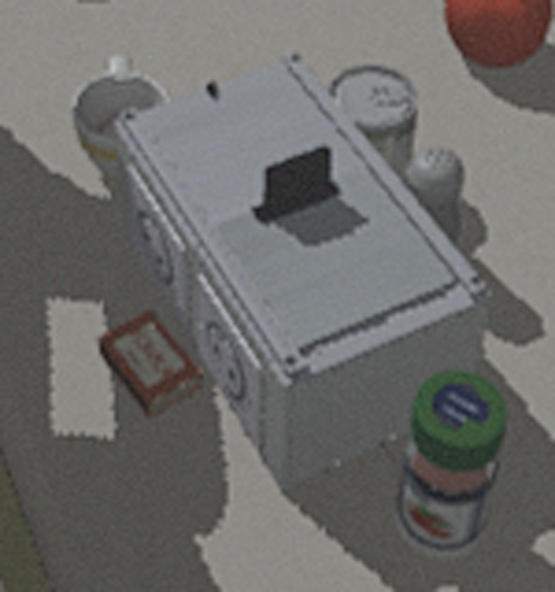

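Measured: box centre at about (0.482, 0.043), yaw about +0.067 rad, plate size 124 x 210 (matches). The tab is at about (0.482, 0.039), so the hatch is nearly shut. I'll close the fingers, turn the tool's y axis to the box's y axis, and move above the −y side of the tab.

Request:
{"fn": "send_rows", "kwargs": {"plan": [[255,0,0,0,-0.05],[255,0,0,0,-0.1],[255,0,0,0,-0.1],[255,0,0,0,-0.1],[255,0,0,0,-0.054],[255,0,0,0,0],[255,0,0,0,0]]}}

```text
time_s: 0.68
position: [0.2058, 0.5898, 0.2361]
tcp_rot: [[-0.998, -0.067, -0.001], [-0.067, 0.998, -0.001], [0.001, -0.001, -1.0]]
force: [-0.0, 1.6, 0.0]
opening: 0.553
grasp_force: 0.0
```

Request:
{"fn": "send_rows", "kwargs": {"plan": [[255,-0.006,-0.015,0,0],[255,-0.012,-0.03,0,0],[255,-0.012,-0.03,0,0],[255,-0.014,-0.035,0,0],[255,-0.014,-0.035,0,0],[255,-0.014,-0.035,0,0],[255,-0.014,-0.035,0,0],[255,-0.014,-0.035,0,0],[255,-0.014,-0.035,0,0],[255,-0.014,-0.035,0,0],[255,-0.014,-0.035,0,0],[255,-0.014,-0.035,0,0],[255,-0.014,-0.035,0,0],[255,-0.014,-0.035,0,0],[255,-0.014,-0.035,0,0],[255,-0.014,-0.035,0,0],[255,-0.013,-0.035,0,0],[255,-0.01,-0.03,0,0],[255,-0.005,-0.015,0,0],[255,0,0,0,0]]}}

```text
time_s: 2.35
position: [0.4892, -0.0056, 0.2367]
tcp_rot: [[-0.998, -0.063, 0.002], [-0.063, 0.998, -0.001], [-0.002, -0.002, -1.0]]
force: [0.4, 0.2, -0.7]
opening: 0.007
grasp_force: 0.0
```

```bash
cat >> h.py <<'E'
C=np.array([.482,.043]);Y=.067
R=np.array([[np.cos(Y),-np.sin(Y)],[np.sin(Y),np.cos(Y)]])
def st():
    s=read_state(); p=np.array(s["position"]); b=R.T@(p[:2]-C); r=np.array(s["tcp_rot"])
    print("t",s["time_s"],"pos",np.round(p,4),"box mm",np.round(b*1000,1),"tip z",round((p[2]-.014)*1000,1),"yaw of tool y",round(np.arctan2(r[1,1],r[0,1])-np.pi/2,4),"z",np.round(r[:,2],3),"F",np.round(s["force"],2),"open",s["opening"])
E
python3 -c "from h import *;st()"
```

```text
t 2.35 pos [ 0.4892 -0.0056  0.2367] box mm [  3.9 -49. ] tip z 222.7 yaw of tool y 0.0626 z [ 0.002 -0.001 -1.   ] F [ 0.37  0.18 -0.66] open 0.006899422079311602
```

Request:
{"fn": "send_rows", "kwargs": {"plan": [[255,0.002,0.0,0.02,0],[255,0.002,0,0.03,0],[255,0,0,0.02,0],[255,0,0,0.02,0],[255,0,0,0.01,0],[255,0,0,0,0],[255,0,0,0,0]]}}

```text
time_s: 2.93
position: [0.4822, -0.0015, 0.1363]
tcp_rot: [[-0.998, -0.068, -0.002], [-0.068, 0.998, 0.001], [0.002, 0.001, -1.0]]
force: [-0.2, -0.7, 0.9]
opening: 0.005
grasp_force: 0.0
```

```bash
python3 - <<'E'
from h import *
st()
p,d=capture("side"); cv2.imwrite("pics/side1.png",cv2.resize(p[120:340,220:420],None,fx=2.7,fy=2.7,interpolation=cv2.INTER_CUBIC))
E
```

```text
t 2.9333 pos [ 0.4822 -0.0015  0.1363] box mm [ -2.8 -44.4] tip z 122.3 yaw of tool y 0.0683 z [-0.002  0.001 -1.   ] F [-0.24 -0.72  0.88] open 0.004769999658780159
```

View pics/side1.png

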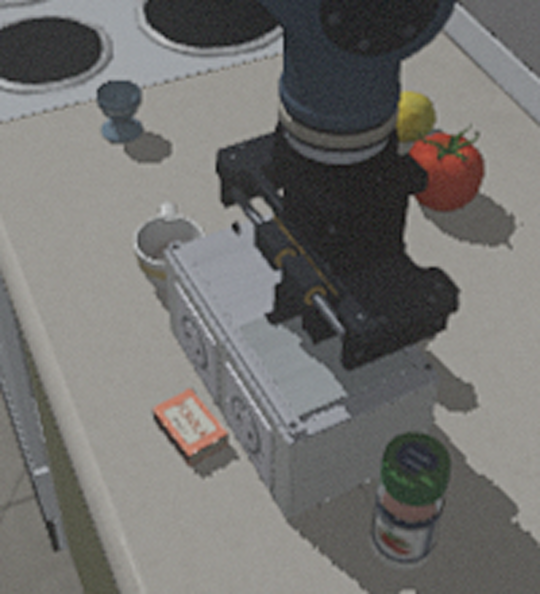

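The closed fingertips are just behind the tab, on its −y side, at about (310, 320) in this crop, clear of the rails and jar. Pushing open now.

Request:
{"fn": "send_rows", "kwargs": {"plan": [[255,0,0.004,0,0],[255,0,0.006,0,0],[255,0,0.006,0,0],[255,0,0.006,0,0],[255,0,0.006,0,0],[255,0,0.006,0,0],[255,0,0.006,0,0],[255,0,0.006,0,0],[255,0,0.006,0,0],[255,0,0.006,0,0],[255,0,0.006,0,0],[255,0,0.006,0,0],[255,0,0.006,0,0],[255,0,0.006,0,0],[255,0,0.006,0,0],[255,0,0.006,0,0],[255,0,0.006,0,0],[255,0,0.004,0,0],[255,0,0,0,0],[255,0,0,0,0]]}}

```text
time_s: 4.65
position: [0.4746, 0.102, 0.1362]
tcp_rot: [[-0.998, -0.069, -0.003], [-0.069, 0.998, 0.001], [0.003, 0.001, -1.0]]
force: [-0.8, -0.8, -0.4]
opening: 0.0
grasp_force: 0.0
```

```bash
python3 -c "from h import *;st()"
```

```text
t 4.65 pos [0.4746 0.102  0.1362] box mm [-3.4 59.4] tip z 122.2 yaw of tool y 0.0686 z [-0.003  0.001 -1.   ] F [-0.79 -0.79 -0.42] open 4.3500059819972564e-05
```

Request:
{"fn": "send_rows", "kwargs": {"plan": [[255,0,0.002,0,0],[255,0,0.002,0,0],[255,0,0,0,0]]}}

```text
time_s: 4.9
position: [0.4746, 0.1054, 0.1362]
tcp_rot: [[-0.998, -0.068, -0.002], [-0.068, 0.998, 0.0], [0.002, 0.0, -1.0]]
force: [-0.3, -0.6, -0.1]
opening: 0.005
grasp_force: 0.4
```

Request:
{"fn": "send_rows", "kwargs": {"plan": [[255,0,0.002,0,0],[255,0,0,0,0]]}}

```text
time_s: 5.07
position: [0.4748, 0.1074, 0.1363]
tcp_rot: [[-0.998, -0.068, -0.001], [-0.068, 0.998, 0.0], [0.001, 0.0, -1.0]]
force: [-1.1, -1.4, -0.2]
opening: 0.007
grasp_force: 0.6
```

```bash
python3 - <<'E'
from h import *
st()
p,d=capture("side"); cv2.imwrite("pics/side2.png",cv2.resize(p[120:340,220:420],None,fx=2.7,fy=2.7,interpolation=cv2.INTER_CUBIC))
E
```

```text
t 5.0667 pos [0.4748 0.1074 0.1363] box mm [-2.9 64.7] tip z 122.3 yaw of tool y 0.0681 z [-0.001  0.    -1.   ] F [-1.06 -1.44 -0.2 ] open 0.00668426985310854
```

View pics/side2.png

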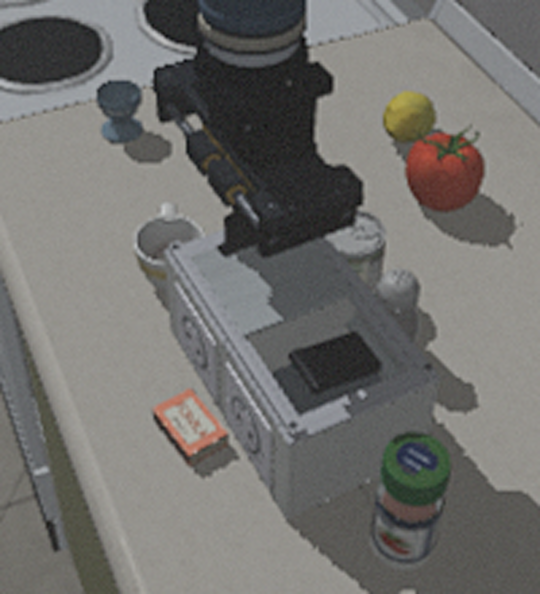

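The hatch has moved and the window is clear, with the black lever visible at about (337, 362). I'll keep nudging until the end stop shows in the force.

Request:
{"fn": "send_rows", "kwargs": {"plan": [[255,0,0.002,0,0],[255,0,0,0,0]]}}

```text
time_s: 5.28
position: [0.4751, 0.1095, 0.1365]
tcp_rot: [[-0.998, -0.068, -0.0], [-0.068, 0.998, 0.0], [0.0, 0.0, -1.0]]
force: [-1.5, -1.7, 0.1]
opening: 0.003
grasp_force: 0.6
```

Request:
{"fn": "send_rows", "kwargs": {"plan": [[255,0,0.002,0,0],[255,0,0,0,0]]}}

```text
time_s: 5.45
position: [0.4751, 0.1115, 0.1365]
tcp_rot: [[-0.998, -0.068, -0.0], [-0.068, 0.998, 0.0], [0.0, 0.0, -1.0]]
force: [-0.7, -1.0, -0.6]
opening: 0.002
grasp_force: 0.6
```

```bash
python3 -c "from h import *;st()"
```

```text
t 5.45 pos [0.4751 0.1115 0.1365] box mm [-2.3 68.9] tip z 122.5 yaw of tool y 0.0682 z [-0.  0. -1.] F [-0.65 -1.05 -0.58] open 0.0021854116421150056
```

Request:
{"fn": "send_rows", "kwargs": {"plan": [[255,0,0.002,0,0],[255,0,0,0,0]]}}

```text
time_s: 5.62
position: [0.4751, 0.1124, 0.1366]
tcp_rot: [[-0.998, -0.07, -0.0], [-0.07, 0.998, -0.002], [0.0, -0.002, -1.0]]
force: [-0.8, -5.1, -0.8]
opening: 0.005
grasp_force: 3.1
```

Request:
{"fn": "send_rows", "kwargs": {"plan": [[255,0,0.002,0,0],[255,0,0,0,0]]}}

```text
time_s: 5.78
position: [0.4751, 0.1126, 0.1366]
tcp_rot: [[-0.997, -0.072, -0.0], [-0.072, 0.997, -0.006], [0.001, -0.006, -1.0]]
force: [0.0, -13.9, -0.6]
opening: 0.002
grasp_force: 6.8
```

```bash
python3 - <<'E'
from h import *
st()
for n in("top","side"):
    p,d=capture(n); P=cloud(n,d)
    q=P.reshape(-1,3)-[*C,0]; b=q[:,:2]@R*1000; z=q[:,2]*1000
    m=(abs(b[:,0])<14)&(b[:,1]>50)&(b[:,1]<110)&(z>108)&(z<138); print(n,m.sum(),np.round(np.percentile(b[m,1],[5,50,95]),1) if m.sum() else 0)
    # window/hatch -y edge: bay points (z<85) max y
    m=(abs(b[:,0])<40)&(b[:,1]>-90)&(b[:,1]<30)&(z<92)&(z>20); print("bay y",np.round(np.percentile(b[m,1],[1,99]),1) if m.sum() else 0)
E
```

```text
t 5.7833 pos [0.4751 0.1126 0.1366] box mm [-2.2 69.9] tip z 122.6 yaw of tool y 0.0716 z [-0.    -0.006 -1.   ] F [ 1.00e-02 -1.39e+01 -6.40e-01] open 0.0016115853149847657
top 0 0
bay y [-89.9 -13.2]
side 62 [58.7 65.  78.9]
bay y [-66.8   2.2]
```

Hard stop reached (14 N): fully open. Next, back off to above the window.

Request:
{"fn": "send_rows", "kwargs": {"plan": [[255,0,-0.003,0,0],[255,0,-0.006,0,0],[255,0,-0.012,0,0],[255,0,-0.015,0,0],[255,0,-0.015,0,0],[255,0,-0.015,0,0],[255,0,-0.015,0,0],[255,0,-0.015,0,0],[255,0,-0.012,0,0],[255,0,-0.008,0,0],[255,0,0,0,0],[255,0,0,0,0]]}}

```text
time_s: 6.88
position: [0.4829, -0.0004, 0.1366]
tcp_rot: [[-0.998, -0.067, 0.0], [-0.067, 0.998, 0.0], [-0.0, 0.0, -1.0]]
force: [-0.5, 1.1, 0.8]
opening: 0.004
grasp_force: 0.0
```

```bash
python3 -c "from h import *;st()"
```

```text
t 6.8833 pos [ 4.829e-01 -4.000e-04  1.366e-01] box mm [ -2.  -43.4] tip z 122.6 yaw of tool y 0.0671 z [ 0.  0. -1.] F [-0.46  1.08  0.76] open 0.004034717798215513
```

Down to tip z of about 78 first (x to −4), then in small steps.

Request:
{"fn": "send_rows", "kwargs": {"plan": [[255,0.002,-0.001,0.004,0],[255,0,0,0.008,0],[255,0,0,0.008,0],[255,0,0,0.006,0],[255,0,0,0.005,0],[255,0,0,0.005,0],[255,0,0,0.005,0],[255,0,0,0.004,0],[255,0,0,0,0]]}}

```text
time_s: 7.63
position: [0.4805, -0.0014, 0.0908]
tcp_rot: [[-0.998, -0.068, -0.001], [-0.068, 0.998, 0.0], [0.001, 0.0, -1.0]]
force: [-0.3, 0.6, -0.1]
opening: 0.01
grasp_force: 0.0
```

Request:
{"fn": "send_rows", "kwargs": {"plan": [[255,0,0,0.003,0],[255,0,0,0,0]]}}

```text
time_s: 7.8
position: [0.4811, -0.0016, 0.0883]
tcp_rot: [[-0.998, -0.068, 0.0], [-0.068, 0.998, -0.0], [-0.0, -0.0, -1.0]]
force: [0.2, 0.9, 0.1]
opening: 0.006
grasp_force: 0.1
```

Request:
{"fn": "send_rows", "kwargs": {"plan": [[255,0,0,0.002,0],[255,0,0,0,0]]}}

```text
time_s: 7.97
position: [0.4813, -0.0016, 0.0866]
tcp_rot: [[-0.998, -0.068, 0.001], [-0.068, 0.998, -0.0], [-0.001, -0.0, -1.0]]
force: [-0.1, 0.3, 1.1]
opening: 0.004
grasp_force: 0.4
```

```bash
python3 -c "from h import *;st()"
```

```text
t 7.9667 pos [ 0.4813 -0.0016  0.0866] box mm [ -3.7 -44.5] tip z 72.6 yaw of tool y 0.068 z [ 0.001 -0.    -1.   ] F [-0.05  0.29  1.12] open 0.004093207530981104
```

Request:
{"fn": "send_rows", "kwargs": {"plan": [[255,0,0,0.002,0],[255,0,0,0,0]]}}

```text
time_s: 8.13
position: [0.4815, -0.0016, 0.0856]
tcp_rot: [[-0.998, -0.068, 0.002], [-0.068, 0.998, -0.0], [-0.002, -0.0, -1.0]]
force: [-1.5, 0.7, 11.1]
opening: 0.007
grasp_force: 5.8
```

Request:
{"fn": "send_rows", "kwargs": {"plan": [[255,0,0,0.002,0],[255,0,0,0,0]]}}

```text
time_s: 8.3
position: [0.4816, -0.0016, 0.085]
tcp_rot: [[-0.998, -0.068, 0.003], [-0.068, 0.998, -0.001], [-0.003, -0.001, -1.0]]
force: [-4.3, 1.1, 22.9]
opening: 0.007
grasp_force: 12.3
```

Request:
{"fn": "send_rows", "kwargs": {"plan": [[255,0,0,0.001,0],[255,0,0,0,0]]}}

```text
time_s: 8.47
position: [0.4816, -0.0016, 0.0848]
tcp_rot: [[-0.998, -0.068, 0.003], [-0.068, 0.998, -0.001], [-0.003, -0.001, -1.0]]
force: [-5.6, 0.8, 30.6]
opening: 0.006
grasp_force: 15.4
```

Lever is at its hard stop (30 N, tip z 71, matching the geometry). Lift to clear the tab.

Request:
{"fn": "send_rows", "kwargs": {"plan": [[255,0,0,0,0],[255,0,0,0,0],[255,0,0,-0.003,0],[255,0,0,-0.006,0],[255,0,0,-0.012,0],[255,0,0,-0.015,0],[255,0,0,-0.015,0],[255,0,0,-0.015,0],[255,0,0,-0.015,0],[255,0,0,-0.01,0],[255,0,0,-0.005,0],[255,0,0,0,0],[255,0,0,0,0]]}}

```text
time_s: 9.55
position: [0.4808, -0.0016, 0.1774]
tcp_rot: [[-0.998, -0.068, 0.0], [-0.068, 0.998, -0.0], [-0.0, -0.0, -1.0]]
force: [-0.1, 0.1, -0.5]
opening: 0.004
grasp_force: 0.0
```

```bash
python3 -c "
from h import *;st()
p,d=capture('side');cv2.imwrite('pics/side3.png',cv2.resize(p[120:340,220:420],None,fx=2.7,fy=2.7,interpolation=cv2.INTER_CUBIC))"
```

```text
t 9.55 pos [ 0.4808 -0.0016  0.1774] box mm [ -4.2 -44.4] tip z 163.4 yaw of tool y 0.0681 z [ 0. -0. -1.] F [-0.11  0.08 -0.46] open 0.0037170052643566874
```

View pics/side3.png

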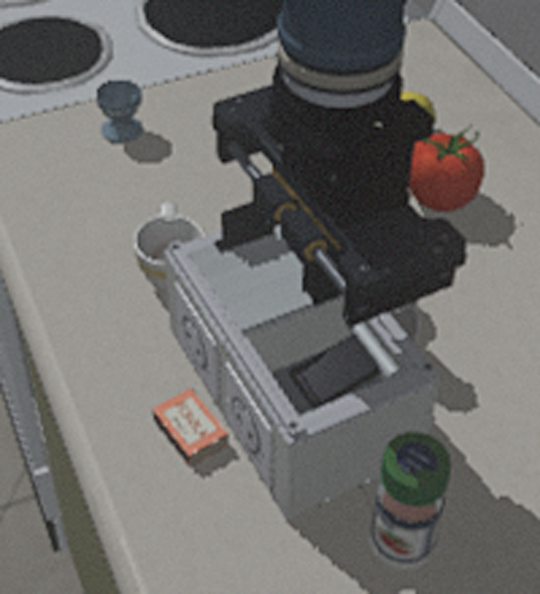

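The lever at about (335, 375) now tilts down toward the front, the hatch stays open, and the tab is at about (245, 225). Next I'll pass over the tab to y = 118, beyond its far face.

Request:
{"fn": "send_rows", "kwargs": {"plan": [[255,0,0.006,-0.002,0],[255,0,0.012,0,0],[255,0,0.015,0,0],[255,0,0.015,0,0],[255,0,0.015,0,0],[255,0,0.015,0,0],[255,0,0.015,0,0],[255,0,0.015,0,0],[255,0,0.015,0,0],[255,0,0.015,0,0],[255,0,0.012,0,0],[255,0,0.008,0,0],[255,0,0.004,0,0],[255,0,0,0,0],[255,0,0,0,0]]}}

```text
time_s: 10.85
position: [0.4696, 0.1602, 0.1794]
tcp_rot: [[-0.998, -0.069, -0.0], [-0.069, 0.998, -0.0], [0.0, -0.0, -1.0]]
force: [0.5, 0.1, 0.5]
opening: 0.006
grasp_force: 0.0
```

```bash
python3 -c "from h import *;st()"
```

```text
t 10.85 pos [0.4696 0.1602 0.1794] box mm [ -4.5 117.7] tip z 165.4 yaw of tool y 0.0688 z [-0. -0. -1.] F [0.52 0.1  0.47] open 0.0056112034527971396
```

Tab's far face is at 87 and the finger's near edge is at or above 102, so it's clear to descend. Then push shut.

Request:
{"fn": "send_rows", "kwargs": {"plan": [[255,0,0,0.008,0],[255,0,0,0.012,0],[255,0,0,0.012,0],[255,0,0,0.008,0],[255,0,0,0.003,0],[255,0,0,0,0],[255,0,0,0,0]]}}

```text
time_s: 11.43
position: [0.47, 0.1598, 0.1365]
tcp_rot: [[-0.998, -0.068, -0.0], [-0.068, 0.998, -0.0], [0.0, -0.0, -1.0]]
force: [0.4, 0.4, 0.5]
opening: 0.006
grasp_force: 0.0
```

Request:
{"fn": "send_rows", "kwargs": {"plan": [[255,0,-0.004,0,0],[255,0,-0.006,0,0],[255,0,-0.006,0,0],[255,0,-0.006,0,0],[255,0,-0.006,0,0],[255,0,-0.006,0,0],[255,0,-0.006,0,0],[255,0,-0.006,0,0],[255,0,-0.006,0,0],[255,0,-0.006,0,0],[255,0,-0.006,0,0],[255,0,-0.006,0,0],[255,0,-0.006,0,0],[255,0,-0.006,0,0],[255,0,-0.006,0,0],[255,0,-0.006,0,0],[255,0,-0.006,0,0],[255,0,-0.004,0,0],[255,0,0,0,0],[255,0,0,0,0]]}}

```text
time_s: 13.1
position: [0.477, 0.0557, 0.1364]
tcp_rot: [[-0.998, -0.068, -0.0], [-0.068, 0.998, -0.001], [0.0, -0.001, -1.0]]
force: [-0.3, -0.2, -0.1]
opening: 0.007
grasp_force: 0.0
```

```bash
python3 -c "from h import *;st()"
```

```text
t 13.1 pos [0.477  0.0557 0.1364] box mm [-4.2 13. ] tip z 122.4 yaw of tool y 0.0681 z [-0.    -0.001 -1.   ] F [-0.35 -0.16 -0.12] open 0.006870937249396676
```

Request:
{"fn": "send_rows", "kwargs": {"plan": [[255,0,-0.002,0,0],[255,0,-0.002,0,0],[255,0,0,0,0]]}}

```text
time_s: 13.35
position: [0.4771, 0.0523, 0.1364]
tcp_rot: [[-0.998, -0.068, -0.0], [-0.068, 0.998, 0.0], [0.0, 0.0, -1.0]]
force: [-1.4, 1.1, -0.7]
opening: 0.005
grasp_force: 0.4
```

Request:
{"fn": "send_rows", "kwargs": {"plan": [[255,0,-0.002,0,0],[255,0,0,0,0]]}}

```text
time_s: 13.52
position: [0.4772, 0.0506, 0.1364]
tcp_rot: [[-0.998, -0.068, -0.0], [-0.068, 0.998, 0.001], [0.0, 0.001, -1.0]]
force: [-0.1, 3.6, -1.3]
opening: -0.001
grasp_force: 1.4
```

Request:
{"fn": "send_rows", "kwargs": {"plan": [[255,0,-0.002,0,0],[255,0,0,0,0]]}}

```text
time_s: 13.68
position: [0.4772, 0.0504, 0.1365]
tcp_rot: [[-0.998, -0.066, -0.0], [-0.066, 0.998, 0.004], [-0.0, 0.004, -1.0]]
force: [1.5, 11.3, 0.3]
opening: 0.006
grasp_force: 5.3
```

Shut stop reached (11 N; finger at y = 7.5, about 88 − 26 mm from open geometry, consistent). Hold, back off, lift and verify.

Request:
{"fn": "send_rows", "kwargs": {"plan": [[255,0,-0.001,0,0],[255,0,0,0,0],[255,0,0,0,0],[255,0,0.004,0,0],[255,0,0.008,0,0],[255,0,0.01,0,0],[255,0,0.01,-0.01,0],[255,0,0.01,-0.02,0],[255,0,0.02,-0.03,0],[255,0,0.03,-0.02,0],[255,0,0.035,0,0],[255,0,0.035,0,0],[255,0,0.03,0,0],[255,0,0.02,0,0],[255,0,0,0,0],[255,0,0,0,0]]}}

```text
time_s: 15.02
position: [0.4625, 0.2597, 0.2164]
tcp_rot: [[-0.997, -0.071, 0.0], [-0.071, 0.997, -0.001], [0.0, -0.001, -1.0]]
force: [-0.4, -0.2, -0.6]
opening: 0.006
grasp_force: 0.0
```

```bash
python3 -c "
from h import *;st()
p,d=capture('side');cv2.imwrite('pics/side4.png',cv2.resize(p[120:340,220:420],None,fx=2.7,fy=2.7,interpolation=cv2.INTER_CUBIC))
P=cloud('side',d);ok=(P[...,0]>.4)&(P[...,0]<.56)&(P[...,1]>-.05)&(P[...,1]<.14)&(P[...,2]>.118)&(P[...,2]<.15)&(d>0);print(ok.sum(),P[ok].mean(0))"
```

```text
t 15.0167 pos [0.4625 0.2597 0.2164] box mm [ -4.9 217.6] tip z 202.4 yaw of tool y 0.0714 z [ 0.    -0.001 -1.   ] F [-0.41 -0.23 -0.57] open 0.006096066825060193
171 [0.4819334  0.03396367 0.13103608]
```

View pics/side4.png

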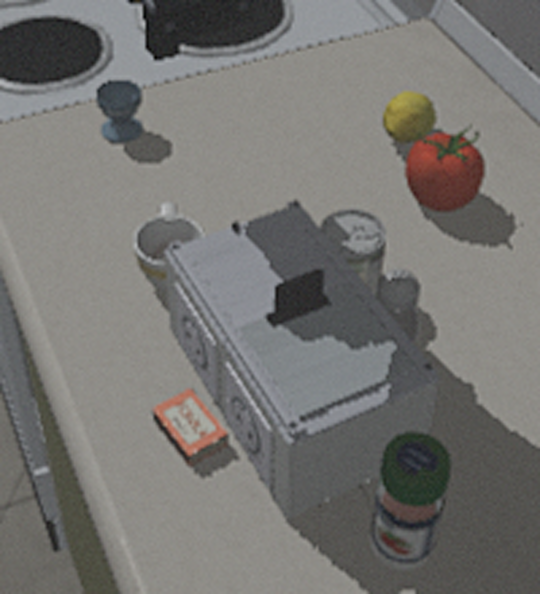

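The hatch is shut: the tab at about (300, 300) sits 1 mm further closed than at the start, and the bystanders haven't moved.

```bash
python3 -c "from rig import *;print(hand_in())"
```

```text
the job is handed in; nothing more can be done
None
```

I opened the hatch to its stop, pressed the lever down to its hard stop, pushed the hatch fully shut again and handed the job in at about 15 s. The force readings showed no sign of touching the guard, the last picture shows the bystanders where they were, and the hand-in returned no verdict.

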